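# Clamp a plaster blank in the carving holder

## Task

Get the plaster blank ready for carving: take the rectangular plaster block off the ware board, set it down gently and flat in the bed of the carving holder, between its stops and studs, and let go. Then swing the holder's hinged clamp lever fully down onto the block, and after that slide the lock's grip all the way to its end stop, so that its tongue covers the lever's tip. Leave the other things on the table where they are.

Things in the scene. Friction and masses are not known exactly. Their poses are not given: they have to be found in the camera images.
- blank: The loose rectangular block of white plaster lying on the plywood ware board: 56 (own x) by 100 (own y) by 36 mm (z), about 0.22 kg. Origin: centre of its underside. It may go into the bed either way round; its long side lies along the holder's y there.
- holder: Carving holder, fixed to the table: aluminium base plate 12 mm thick (own x -56 to 120, y -125 to 111 mm) with a wooden bed, clamp lever and lock. Origin: on the table under the bed's centre, z up. Place and yaw differ each time. Two hinge cheeks stand at x +-20, y 67 to 93 mm, top at z 94 mm. The lock's track runs along x at y -101 mm.
- bed (a point): Centre of the bed's top face, 30 mm above the table, axes as the holder's: a pedestal 44 (x) by 100 mm (y). End stops (inner faces y +-55 mm, 44 mm wide) and four side studs (inner faces x +-32 mm, at y 35 to 47 mm either side) rise 12 mm above it: 4 to 5 mm play round the block. Between the studs the sides are free for fingers (70 mm), down to the base plate 18 mm below the bed.
- clamp (a joint): Angle of the clamp lever, rad: 0 = shut, lying level along the holder's -y over the bed's middle; grows as it is swung up and back (1.57 upright, 2.2 end stop, leaning away from the bed). Starts open at 1.65 to 1.95. Stiff hinge: stays where left; 2 to 3 N at the handle moves it. Shut, its rubber foot is 1 to 2 mm over the top of a seated block.
- clamp_hinge (a point): Point on the lever's hinge axis, at the lever's middle, 80 mm above the table; axes as the holder's. The hinge axis runs along the holder's x.
- clamp_handle (a point): Centre of the lever's black round handle (22 mm thick, 98 to 158 mm from the hinge axis), 130 mm from the hinge axis. The point's -y points along the lever to its tip, its z to the lever's upper (when open: rear) side. Lever: 176 mm long, steel bar 18 mm wide, 12 mm thick, rubber foot under it 80 mm from the hinge, bare steel tip. Upright, the tip is 256 mm above the table.
- lock (a joint): Travel of the lock slide, m: 0 = fully back (towards the holder's +x); 0.06 = home against its end stop (moved to the holder's -x), where its tongue covers the lever's tip. It starts at 0 to 0.012. About 2 N moves it; it stays where it is left.
- lock_grip (a point): Point in the lock's black upright grip, 18 (holder's x) by 26 (y) by 44 mm high, on its middle line, 18 mm below its top (top 140 mm above the table). Axes as the holder's. Below it a steel stem, and a tongue 8 mm thick reaching 50 mm to the holder's -x, top at z 96 mm; the shut lever's tip lies under it when home.
- board: The plywood ware board, 300 (x) by 200 (y) by 18 mm thick, fixed; origin under its centre on the table.
- disc: Bystander: round plaster disc mould, 84 mm across, 28 mm high, on the ware board; origin centre of underside.
- rib: Bystander: flat wooden rib, 100 by 50 by 6 mm, on the table.
- brush: Bystander: a brush lying on the table.
- cup: Bystander: terracotta cup, 80 mm across, 85 mm high.
- bowl: Bystander: white bowl, 150 mm across, 60 mm high.
- jar: Bystander: white jar with lid, 76 mm across, 100 mm high.
Mind the look-alikes: they are no part of the job. Leave any orange or pink look-alike of the blank alone.

How it is judged:
On the way, in this order (a step that is already met when the one before it is completed fails the run):
1. the block lies flat in the bed, let go, the lever still open (x of blank in the frame of bed between -0.008 and 0.008 m and y of blank in the frame of bed between -0.008 and 0.008 m and z of blank in the frame of bed between -0.004 and 0.004 m and angle between blank's own z axis and vertical below 0.06 rad and angle between the y axis of blank and the y axis of holder, either way round below 0.15 rad and contact force between the fingers and blank below 0.2 N and value of joint clamp above 1 rad), for 0.2 s.
2. the clamp lever is swung fully down onto the block (value of joint clamp below 0.05 rad and x of blank in the frame of bed between -0.008 and 0.008 m and y of blank in the frame of bed between -0.008 and 0.008 m and z of blank in the frame of bed between -0.004 and 0.004 m and angle between blank's own z axis and vertical below 0.06 rad and angle between the y axis of blank and the y axis of holder, either way round below 0.15 rad), for 0.2 s.
3. the lock is slid to its end stop (value of joint lock above 0.056 m and value of joint clamp below 0.05 rad), for 0.2 s.
At the end, for the whole second after the job is handed in: The block lies at rest and flat in the bed (within 8 mm of its centre, 4 mm of its height, long side along the holder's y within 0.15 rad), let go; the clamp lever is shut (joint below 0.05 rad) and the lock is home (joint above 0.056 m of 0.060) (all of step 3 and x of blank in the frame of bed between -0.008 and 0.008 m and y of blank in the frame of bed between -0.008 and 0.008 m and z of blank in the frame of bed between -0.004 and 0.004 m and angle between blank's own z axis and vertical below 0.06 rad and angle between the y axis of blank and the y axis of holder, either way round below 0.15 rad and contact force between the fingers and blank below 0.2 N and linear speed of blank below 0.02 m/s); the robot touches nothing.
It fails at once if the plaster block was dropped into the holder: let go more than about 15 mm above the bed (horizontal distance between blank and bed below 0.06 m and z of blank in the frame of bed above 0.016 m and contact force between the fingers and blank below 0.2 N).
It fails at once if another thing on the table was moved by more than 30 mm (distance of any of disc, rib, brush, cup, bowl, jar from where it was at the start of the episode above 0.03 m).
It fails at once if the plaster block was banged or squeezed against the holder or its lever (more than 60 N) (contact force between blank and holder above 60 N).
It also fails if it takes over 72 s, if anything falls off the work surface, if the arm or the gripper's body presses on something with over 40 N, if the wrist force passes 120 N, or if a joint passes its speed limit or range.

## Robot

A 6-joint arm with a two-finger parallel gripper is mounted at the origin on the work surface. World frame = base frame: x ahead of the robot, y to its left, z up, the work surface at z = 0. Lengths are in m, angles in rad, forces in N, time in s.
With the tool pointing down it reaches from about 0.4 to 0.825 m from the base axis. Payload 7 kg.
Tool frame: the origin (TCP) lies at the very end of the fingers, on their centre line; the grasp point (between the pads) lies 19 mm behind it; z points along the fingers, y is the line along which they close (so a half turn about z gives the same grasp; the last joint's range is limited). The gripper opens to 85 mm and grips with 20 to 120 N. Pads are 22 mm wide; open, the fingers measure 114 mm over their backs; the gripper's body (76 mm by 85 mm) begins 54 mm behind the grasp point. The pads swing forward as they close: fully open they stand 13 mm farther back than shut.
Start: joints at [-0.927, 0.359, 0.012, 0, -1.224, -0.288], TCP at [0.235, -0.633, 0.231] pointing down, gripper open.
Joint ranges: [-3.07, 3.07], [-1.43, 2.12], [-1.02, 1.25], [-3.03, 1.67], [-3.05, -0], [-3.03, 3.03]. Speed limits (rad/s): [2.39, 2.39, 3.01, 3.14, 3.14, 3.14].

## Interface

Orientations are given as a 3x3 rotation matrix whose columns are the frame's x, y, z axes.
In Python, from workcell import sense, grab_frame, sign_off gives the robot as it stands.
- The arm moves only by the shell command python3 -m handwheel 'ROWS' [FORCE]. ROWS is JSON, one flat list of numbers, 7 for each row, row after row: the shift along the tool's x, y, z normalised to -1 to 1, where 1 is 1000 mm, then the turn, a rotation vector about the tool's x, y, z normalised to -1 to 1, where 1 is 120 degrees, then the opening, from 0 (shut) to 1 (fully open). In form: [dx, dy, dz, ax, ay, az, jaw, dx, dy, dz, ax, ay, az, jaw, ...]. A call has 1 to 5 rows; each row shifts and turns the commanded pose from where the row before left it, along the tool's axes as they then stand; what a row does not reach is not made up. A row lasts 1/12 s, in which the tool goes at most 41.7 mm and 7.16 degrees, less where a joint would pass 70% of its speed; a pose out of reach is approached as far as the arm can. A call with a number of a shift or a turn outside -1 to 1 is refused whole. A call with a gripper value outside its range is refused whole. The fingers move at their own pace and stop on an object; FORCE is the grip in N (left out, the last holds). Time passes only in rows, so rows that do not move let the fingers close. It gives the time, the measured TCP pose, the force, the opening and the grip force at its end, in the units of the state.
- sense(): the state, without advancing time (a new reading comes with each control period).
- grab_frame(name): name is "side" or "top"; returns a dict with "image" (384x512x3 uint8, blue, green, red), "K" (3x3 intrinsics, pixels), "R" (3x3) and "t" (3): a world point X has camera coordinates R X + t. Camera axes: x right, y down, z forward; pixel columns grow to the right and rows downward; lengths in m; the calibration is good to about 2 mm. A picture is of the moment at which its call begins. There is no depth.
- sign_off(): hands the job in; it is judged then, once.
The state is a dict: "time_s": time; "joint_positions": joint angles; "joint_vel": joint speeds; "joint_torque": joint torques, N m; "ee_pos": TCP position; "tool_rot": TCP orientation; "force": force on the tool from outside, world axes, zero at the start; "moment": the same for the moment, N m; "finger_gap": finger opening in m; "grasp_force": force on a finger pad.
Only numpy, scipy, OpenCV 4.12 (cv2) and the standard library are available. Lean on these libraries where they do the work, as an engineer would, in place of code of your own. Each camera call takes 0.05 s, during which the arm holds its last target. There are 200 camera calls.

## Working session

There is one attempt and no reset: what is moved stays moved. The work goes in short steps, Python scripts to look and compute and a shell command to move; the robot and the scene stay as the last step left them, time stands still between calls to the robot, and variables do not carry over. Pictures are saved under pics/ and viewed, at most 10 in all, crops included, and the job is handed in when it is done.

```bash
mkdir -p pics; ls; python3 - <<'E'
from workcell import sense, grab_frame
import cv2,numpy as np
for n in("side","top"):
    f=grab_frame(n); cv2.imwrite(f"pics/{n}0.png",f["image"]); np.savez(f"{n}.npz",**{k:f[k] for k in("K","R","t","image")})
    R=np.array(f["R"]);print(n,np.round(f["K"],1).tolist(),np.round(-R.T@np.array(f["t"]),3),np.round(R,2).tolist())
s=sense();print(s["time_s"],s["ee_pos"],np.round(s["tool_rot"],3).tolist(),s["finger_gap"])
E
```

```text
pics
side [[414.4, 0.0, 256.5], [0.0, 414.4, 191.2], [0.0, 0.0, 1.0]] [0.092 0.754 0.864] [[-0.89, -0.46, -0.02], [-0.3, 0.6, -0.74], [0.35, -0.66, -0.67]]
top [[418.0, 0.0, 253.5], [0.0, 418.0, 188.5], [0.0, 0.0, 1.0]] [0.314 0.015 1.354] [[-0.0, -1.0, 0.02], [-0.99, -0.0, -0.16], [0.16, -0.02, -0.99]]
0.1 [ 0.23497758 -0.63234613  0.23047565] [[-0.937, -0.348, -0.001], [-0.348, 0.937, 0.001], [0.0, 0.001, -1.0]] 0.08525104342390817
```

View pics/top0.png

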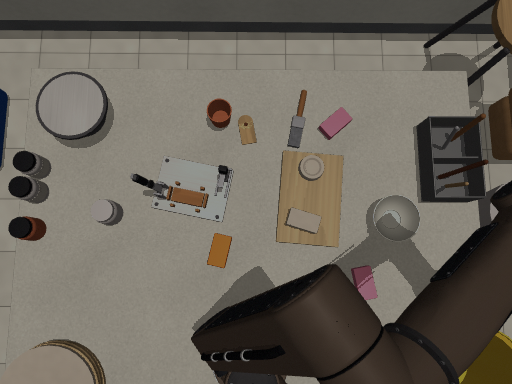

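View pics/side0.png

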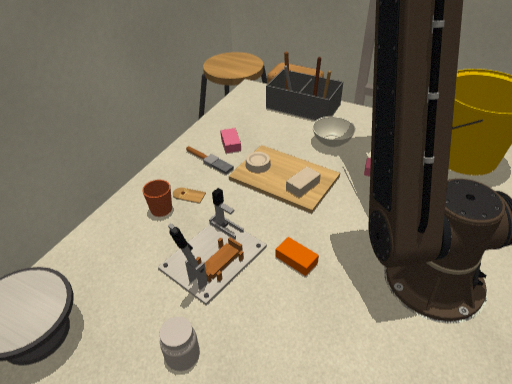

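Top view candidates for the blank:
- White block on the board at (303,220).
- Orange block at (220,250): look-alike.
- Pink blocks at (335,123) and (365,282): look-alikes.
- White round disc at (311,167).

I choose the white block at (303,220). The holder is at about (192,190), with its lever handle at (140,180) and its lock grip at (223,170). Next is one close crop to check.

```bash
python3 - <<'E'
import cv2,numpy as np
im=np.load("top.npz")["image"][145:250,125:345]
cv2.imwrite("pics/crop1.png",cv2.resize(im,None,fx=3.6,fy=3.6,interpolation=cv2.INTER_CUBIC))
E
```

```text
(no output)
```

View pics/crop1.png

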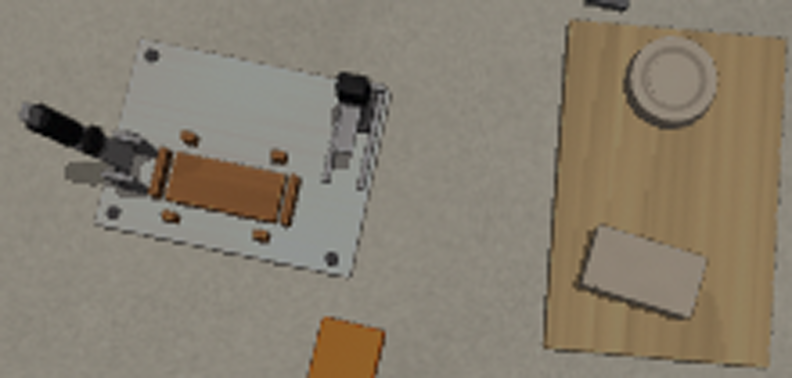

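The crop confirms the white rectangular block, top-face centre at crop (645,271), and shows the holder's plate corners at (140,40), (390,92), (350,277) and (97,224). Next I solve for the poses.

```bash
cat > h.py <<'E'
import numpy as np, cv2
from scipy.optimize import least_squares
def cam(n):
    d=np.load(n+".npz"); return d["K"],d["R"],d["t"]
def proj(c,X):
    K,R,t=c; p=(np.atleast_2d(X)@R.T+t)@K.T; return p[:,:2]/p[:,2:]
def ray(c,uv,z):
    K,R,t=c; d=R.T@np.linalg.solve(K,[*uv,1]); o=-R.T@t; return o+d*(z-o[2])/d[2]
def Rz(a): return np.array([[np.cos(a),-np.sin(a),0],[np.sin(a),np.cos(a),0],[0,0,1]])
def fit(c,pts,uv,x0):
    f=lambda p:(proj(c,pts@Rz(p[2]).T+[p[0],p[1],0])-uv).ravel()
    r=least_squares(f,x0); return r.x,r.fun.reshape(-1,2)
E
python3 - <<'E'
from h import *
c=cam("top"); u=lambda l:(np.array(l,float)+.5)/3.6-.5+[125,145]
H=np.array([[120,111,12],[120,-125,12],[-56,-125,12],[-56,111,12]])/1e3
p,e=fit(c,H,u([[140,40],[390,92],[350,277],[97,224]]),[.6,.2,0]);print("holder",p,e.round(2).tolist())
print("stud mean",ray(c,u([[225,186]])[0],.042))
print("grip top",(ray(c,u([[353,86]])[0],.14)-[*p[:2],0])@Rz(p[2]))
# lever: tip pixel -> angle
for q in (1.5,1.65,1.75,1.85,1.95,2.1):
    L=np.array([[0,80-(r)*np.cos(q)-0,80+r*np.sin(q)] for r in(98,158,176)])/1e3
    print(q,((proj(c,L@Rz(p[2]).T+[*p[:2],0])-[125,145])*3.6).round(0).tolist(),proj(cam("side"),L@Rz(p[2]).T+[*p[:2],0]).round(0).tolist())
B=np.array([[28,50,54],[28,-50,54],[-28,-50,54],[-28,50,54]])/1e3
b,e=fit(c,B,u([[597,225],[706,258],[690,318],[583,285]]),[.5,-.1,0]);print("blank",b,e.round(2).tolist())
cs=cam("side")
print("side check blank",proj(cs,[*b[:2],.054]).round(),"bed",proj(cs,[*p[:2],.03]).round())
np.savez("poses.npz",p=p,b=b)
E
```

```text
holder [ 0.50016065  0.20146479 -0.20226109] [[-0.17, -0.59], [0.78, -0.65], [0.48, 0.62], [-1.07, 0.53]]
stud mean [0.49959432 0.20065185 0.042     ]
grip top [ 0.09111781 -0.10142781  0.14      ]
1.5 [[108.0, 141.0], [97.0, 129.0], [93.0, 125.0]] [[193.0, 235.0], [191.0, 215.0], [190.0, 209.0]]
1.65 [[90.0, 138.0], [66.0, 123.0], [58.0, 118.0]] [[188.0, 239.0], [183.0, 222.0], [181.0, 216.0]]
1.75 [[79.0, 135.0], [46.0, 119.0], [36.0, 114.0]] [[185.0, 242.0], [177.0, 227.0], [175.0, 221.0]]
1.85 [[68.0, 133.0], [28.0, 116.0], [15.0, 110.0]] [[182.0, 245.0], [172.0, 232.0], [169.0, 228.0]]
1.95 [[57.0, 132.0], [10.0, 113.0], [-5.0, 107.0]] [[179.0, 249.0], [167.0, 238.0], [163.0, 234.0]]
2.1 [[43.0, 130.0], [-13.0, 110.0], [-31.0, 104.0]] [[175.0, 255.0], [160.0, 247.0], [155.0, 245.0]]
blank [ 0.42396785 -0.16502144 -0.28861442] [[0.07, -0.23], [0.53, -0.3], [0.31, 0.27], [-0.9, 0.24]]
side check blank [[303. 176.]] bed [[220. 257.]]
```

```bash
python3 -m handwheel '[-0.0226,0.0248,0,0,0,0,1,-0.0226,0.0248,0,0,0,0,1,-0.0226,0.0248,0,0,0,0,1,-0.0226,0.0248,0,0,0,0,1,-0.0226,0.0248,0,0,0,0,1]' 40
python3 -m handwheel '[-0.0226,0.0248,0,0,0,0,1,-0.0226,0.0248,0,0,0,0,1,-0.0226,0.0248,0,0,0,0,1,-0.0226,0.0248,0,0,0,0,1,-0.0226,0.0248,0,0,0,0,1]'
python3 -m handwheel '[-0.0226,0.0248,0,0,0,0,1,-0.0226,0.0248,0,0,0,0,1,-0.0226,0.0248,0,0,0,0,1,-0.0226,0.0248,0,0,0,0,1,-0.0226,0.0248,0,0,0,0,1]'
python3 -m handwheel '[0,0,0,0,0,-0.0553,1,0,0,0,0,0,-0.0553,1,0,0,0,0,0,-0.0553,1,0,0,0,0,0,-0.0553,1,0,0,0,0,0,-0.0553,1]'
python3 -m handwheel '[0,0,0,0,0,-0.0553,1,0,0,0,0,0,-0.0553,1,0,0,0,0,0,-0.0553,1,0,0,0,0,0,0,1]'
cat >> h.py <<'E'
def st(goal=None,yaw=None):
    from workcell import sense
    s=sense(); R=np.array(s["tool_rot"]); p=np.array(s["ee_pos"])
    print("t %.2f"%s["time_s"],"p",p.round(4),"yx %.4f"%np.arctan2(R[1,0],R[0,0]),"z",R[:,2].round(3),"F",np.round(s["force"],1),"gap %.4f"%s["finger_gap"],"gf %.1f"%s["grasp_force"])
    if goal is not None: print("tool delta",(R.T@(np.array(goal)-p)).round(4))
    if yaw is not None: print("az units %.4f"%(-(((yaw-np.arctan2(R[1,0],R[0,0])+np.pi)%(2*np.pi))-np.pi)/np.radians(120)))
E
python3 -c "
from h import *
st([.424,-.165,.08],-.2886-np.pi/2)"
```

```text
time_s: 0.52
ee_pos: [0.2979, -0.4755, 0.2307]
tool_rot: [[-0.938, -0.348, -0.001], [-0.348, 0.938, 0.001], [0.0, 0.001, -1.0]]
force: [1.3, 0.4, 0.8]
finger_gap: 0.0851
grasp_force: 0.0
time_s: 0.93
ee_pos: [0.3606, -0.3199, 0.2311]
tool_rot: [[-0.937, -0.348, -0.0], [-0.348, 0.937, 0.0], [0.0, 0.0, -1.0]]
force: [1.3, 0.2, 0.1]
finger_gap: 0.0856
grasp_force: 0.0
time_s: 1.35
ee_pos: [0.4233, -0.1642, 0.2313]
tool_rot: [[-0.937, -0.348, 0.0], [-0.348, 0.937, 0.0], [-0.0, 0.0, -1.0]]
force: [1.2, -0.6, -0.1]
finger_gap: 0.0854
grasp_force: 0.0
time_s: 1.77
ee_pos: [0.4231, -0.1656, 0.231]
tool_rot: [[-0.589, -0.808, -0.0], [-0.808, 0.589, 0.0], [0.0, 0.001, -1.0]]
force: [0.9, 0.2, -0.5]
finger_gap: 0.0856
grasp_force: 0.0
time_s: 2.1
ee_pos: [0.423, -0.1658, 0.2311]
tool_rot: [[-0.279, -0.96, -0.001], [-0.96, 0.279, 0.0], [0.0, 0.001, -1.0]]
force: [0.6, -0.8, 0.2]
finger_gap: 0.0854
grasp_force: 0.0
t 2.10 p [ 0.423  -0.1658  0.2311] yx -1.8539 z [-0.001  0.    -1.   ] F [ 0.6 -0.8  0.2] gap 0.0854 gf 0.0
tool delta [-0.0011 -0.0008  0.1511]
az units 0.0026
```

```bash
python3 -m handwheel '[-0.001,0,0.03,0,0,0,1,0,-0.001,0.03,0,0,0.0026,1,0,0,0.03,0,0,0,1,0,0,0.03,0,0,0,1,0,0,0.03,0,0,0,1]' 40 | head -2
python3 -m handwheel '[0,0,0.02,0,0,0,1,0,0,0.02,0,0,0,1,0,0,0.015,0,0,0,1,0,0,0,0,0,0,1,0,0,0,0,0,0,1]'
python3 - <<'E'
from h import *
from workcell import grab_frame
st([.424,-.165,.026],-.2886-np.pi/2)
ims=[]
for n in("side","top"):
    im=grab_frame(n)["image"]; 
    ims.append(cv2.resize(im[110:250,230:370] if n=="side" else im[145:285,230:370],(390,390),interpolation=cv2.INTER_CUBIC))
cv2.imwrite("pics/g1.png",np.hstack(ims))
E
```

```text
time_s: 2.52
ee_pos: [0.4243, -0.1653, 0.0802]
time_s: 2.93
ee_pos: [0.424, -0.1653, 0.0259]
tool_rot: [[-0.292, -0.956, -0.002], [-0.956, 0.292, -0.0], [0.001, 0.002, -1.0]]
force: [0.6, -0.7, 0.6]
finger_gap: 0.0851
grasp_force: 0.0
t 2.93 p [ 0.424  -0.1653  0.0259] yx -1.8672 z [-0.002 -0.    -1.   ] F [ 0.6 -0.7  0.6] gap 0.0851 gf 0.0
tool delta [-0.0003  0.0001 -0.0001]
az units -0.0037
```

View pics/g1.png

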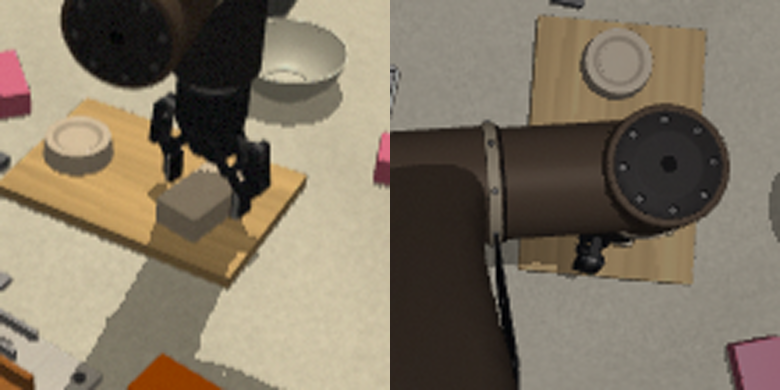

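The side view (left half) shows the fingers straddling the block at its middle, with the near finger beside it at crop (245,185). I close and lift.

```bash
python3 -m handwheel '[0,0,0,0,0,0,0,0,0,0,0,0,0,0,0,0,0,0,0,0,0,0,0,0,0,0,0,0,0,0,0,0,0,0,0]' 40 | tail -2
python3 -m handwheel '[0,0,0,0,0,0,0,0,0,0,0,0,0,0,0,0,-0.01,0,0,0,0,0,0,-0.02,0,0,0,0,0,0,-0.03,0,0,0,0]'
python3 -m handwheel '[0,0,-0.03,0,0,0,0,0,0,-0.03,0,0,0,0,0,0,-0.02,0,0,0,0,0,0,0,0,0,0,0]'|tail -2
python3 - <<'E'
from h import *
from workcell import grab_frame
hp=np.load("poses.npz")["p"]
st([*hp[:2],.166],hp[2]-np.pi/2)
im=grab_frame("side")["image"]
cv2.imwrite("pics/g2.png",cv2.resize(im[70:220,230:380],(600,600),interpolation=cv2.INTER_CUBIC))
E
```

```text
finger_gap: 0.0552
grasp_force: 42.0
time_s: 3.87
ee_pos: [0.4224, -0.1651, 0.0854]
tool_rot: [[-0.291, -0.957, -0.005], [-0.957, 0.291, 0.0], [0.001, 0.005, -1.0]]
force: [1.1, 0.4, -3.0]
finger_gap: 0.0555
grasp_force: 43.9
finger_gap: 0.055
grasp_force: 44.2
t 4.20 p [ 0.4269 -0.1654  0.171 ] yx -1.8643 z [ 0.008 -0.    -1.   ] F [ 0.6  0.  -2.3] gap 0.0550 gf 44.2
tool delta [-0.3724  0.036   0.0055]
az units -0.0435
```

View pics/g2.png

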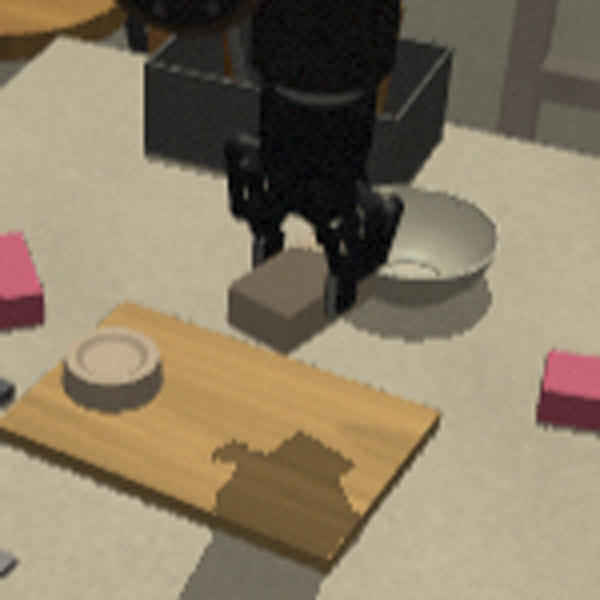

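The block is held level, with its +y end-face corners at crop (230,290), (285,322), (285,350) and (232,318). I compare these with the expected in-hand pose.

```bash
python3 - <<'E'
from h import *
from workcell import sense
c=cam("side"); s=sense(); R=np.array(s["tool_rot"]); p=np.array(s["ee_pos"]); y=np.arctan2(R[1,0],R[0,0])+np.pi/2
st()
C=np.array([[28,50,28],[-28,50,28],[-28,50,-8],[28,50,-8]])/1e3
u=(np.array([[230,290],[285,322],[285,350],[232,318]])+.5)/4-.5+[230,70]
f=lambda q:(proj(c,(C+[q[0],q[1],q[2]])@Rz(y+q[3]).T+[p[0],p[1],p[2]])-u).ravel()
print(((proj(c,C@Rz(y).T+p)-[230,70])*4).round(1).tolist())
r=least_squares(f,[0,0,0,0]);print(r.x,r.fun.reshape(-1,2).round(2).tolist())
r=least_squares(lambda q:f([0,q[0],q[1],0]),[0,0]);print("x,yaw fixed",r.x,r.fun.reshape(-1,2).round(2).tolist())
E
```

```text
t 4.25 p [ 0.4257 -0.1652  0.1686] yx -1.8649 z [ 0.005  0.    -1.   ] F [ 0.4 -1.  -3.6] gap 0.0551 gf 44.2
[[224.9, 283.0], [287.2, 315.3], [284.3, 357.5], [223.4, 324.8]]
[ 0.11222686 -0.13962892 -0.12953573 -0.01311834] [[0.78, -0.34], [-0.06, -1.46], [-0.64, 0.41], [-0.07, 1.45]]
x,yaw fixed [-0.00184364  0.00022736] [[-0.46, -1.73], [1.35, -1.66], [0.63, 1.89], [-1.35, 1.72]]
```

```bash
python3 - <<'E'
from h import *
a,b=cam("side"),cam("top")
for ut in ([264,209],[255,209],[272,209]):
  us=[271,122.5]; P=[K@np.c_[R,t] for K,R,t in(a,b)]
  X=cv2.triangulatePoints(P[0],P[1],np.array(us,float),np.array(ut,float)).ravel();X=X[:3]/X[3]
  print(X.round(3),proj(a,X),proj(b,X))
  for z in (.2,.25,.3,.35,.4): print(z,ray(a,us,z).round(3))
E
```

```text
[ 0.446 -0.024  0.318] [[278.42018549 123.22637925]] [[261.27894847 202.39010743]]
0.2 [ 0.544 -0.186  0.2  ]
0.25 [ 0.51  -0.115  0.25 ]
0.3 [ 0.476 -0.045  0.3  ]
0.35 [0.442 0.026 0.35 ]
0.4 [0.408 0.097 0.4  ]
[ 0.44  -0.002  0.332] [[276.8183297 123.1394253]] [[252.91929188 203.8674429 ]]
0.2 [ 0.544 -0.186  0.2  ]
0.25 [ 0.51  -0.115  0.25 ]
0.3 [ 0.476 -0.045  0.3  ]
0.35 [0.442 0.026 0.35 ]
0.4 [0.408 0.097 0.4  ]
[ 0.451 -0.043  0.306] [[279.81622479 123.2683414 ]] [[268.69672963 201.07794728]]
0.2 [ 0.544 -0.186  0.2  ]
0.25 [ 0.51  -0.115  0.25 ]
0.3 [ 0.476 -0.045  0.3  ]
0.35 [0.442 0.026 0.35 ]
0.4 [0.408 0.097 0.4  ]
```

```bash
python3 -m handwheel '[-0.0287,0.0027,-0.003,0,0,0,0,-0.0287,0.0027,-0.003,0,0,0,0,-0.0287,0.0027,-0.004,0,0,0,0,-0.0287,0.0027,0,0,0,0,0,-0.0287,0.0027,0,0,0,0,0]'|head -2
python3 -m handwheel '[-0.0287,0.0027,0,0,0,0,0,-0.0287,0.0027,0,0,0,0,0,-0.0287,0.0027,0,0,0,0,0,-0.0287,0.0027,0,0,0,0,0,-0.0287,0.0027,0,0,0,0,0]'|head -2
python3 -m handwheel '[-0.0287,0.0027,0,0,0,0,0,-0.0287,0.0027,0,0,0,0,0,-0.0287,0.0027,0,0,0,0,0,0,0,0,0,0,-0.0435,0,0,0,0,0,0,0,0]'|head -2
python3 -m handwheel '[0,0,0,0,0,0,0,0,0,0,0,0,0,0]'|head -2
python3 - <<'E'
from h import *
from workcell import grab_frame
st([.5002,.2020,.04],-.2023-np.pi/2)
im=grab_frame("side")["image"]
cv2.imwrite("pics/g3.png",cv2.resize(im[100:320,110:330],(600,600),interpolation=cv2.INTER_CUBIC))
E
```

```text
time_s: 4.67
ee_pos: [0.4523, -0.0228, 0.1753]
time_s: 5.08
ee_pos: [0.4808, 0.1183, 0.1749]
time_s: 5.5
ee_pos: [0.4981, 0.2029, 0.1743]
time_s: 5.67
ee_pos: [0.4983, 0.2011, 0.1754]
t 5.67 p [0.4983 0.2011 0.1754] yx -1.7766 z [-0.001 -0.001 -1.   ] F [-0.6  0.3 -3.7] gap 0.0551 gf 44.1
tool delta [-0.0015 -0.0018  0.1354]
az units -0.0016
```

View pics/g3.png

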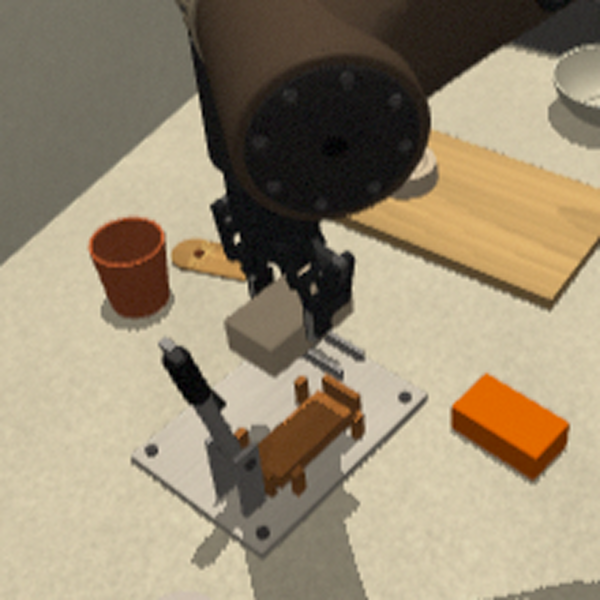

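Now I check the clearance between the wrist and the lever tip. The wrist cap is at crop (335,147) with radius about 92, and the lever tip is at crop (165,343).

```bash
python3 - <<'E'
from h import *
a=cam("side");hp=np.load("poses.npz")["p"]
uv=np.array([335,147])/2.727+[110,100]
for z in(.43,.45,.47,.49):
    X=ray(a,uv,z); D=np.linalg.norm(X+a[1].T@a[2]); print(z,X.round(3),"holder",((X-[*hp[:2],0])@Rz(hp[2])).round(3),"rad",92/2.727*D/414)
tip=np.array([165,343])/2.727+[110,100]
for q in(1.65,1.7,1.75,1.8,1.85,1.9,1.95): print(q,proj(a,np.array([0,.08-.176*np.cos(q),.08+.176*np.sin(q)])@Rz(hp[2]).T+[*hp[:2],0]).round(1),tip.round(1))
E
```

```text
0.43 [0.403 0.259 0.43 ] holder [-0.106  0.037  0.43 ] rad 0.05936053914411101
0.45 [0.389 0.282 0.45 ] holder [-0.125  0.056  0.45 ] rad 0.056627494963027415
0.47 [0.375 0.305 0.47 ] holder [-0.144  0.076  0.47 ] rad 0.053894450781943826
0.49 [0.36  0.327 0.49 ] holder [-0.162  0.095  0.49 ] rad 0.051161406600860236
1.65 [[180.8 215.9]] [170.5 225.8]
1.7 [[177.8 218.6]] [170.5 225.8]
1.75 [[174.7 221.5]] [170.5 225.8]
1.8 [[171.8 224.5]] [170.5 225.8]
1.85 [[168.8 227.6]] [170.5 225.8]
1.9 [[165.9 230.9]] [170.5 225.8]
1.95 [[163.1 234.3]] [170.5 225.8]
```

```bash
python3 -m handwheel '[-0.001,-0.001,0.025,0,0,-0.0016,0,0,0,0.025,0,0,0,0,0,0,0.025,0,0,0,0,0,0,0.02,0,0,0,0,0,0,0.01,0,0,0,0]'|head -2
python3 -m handwheel '[0,0,0,0,0,0,0,0,0,0,0,0,0,0]'|head -2
python3 - <<'E'
from h import *
from workcell import grab_frame
st([.5002,.2020,.04],-.2023-np.pi/2)
im=grab_frame("side")["image"]
cv2.imwrite("pics/g4.png",cv2.resize(im[190:310,160:280],(600,600),interpolation=cv2.INTER_CUBIC))
E
```

```text
time_s: 6.13
ee_pos: [0.4989, 0.201, 0.069]
time_s: 6.3
ee_pos: [0.5005, 0.2024, 0.0717]
t 6.30 p [0.5005 0.2024 0.0717] yx -1.7711 z [-0. -0. -1.] F [-0.1  0.7 -2.3] gap 0.0553 gf 43.9
tool delta [0.0005 0.0002 0.0317]
az units 0.0010
```

View pics/g4.png

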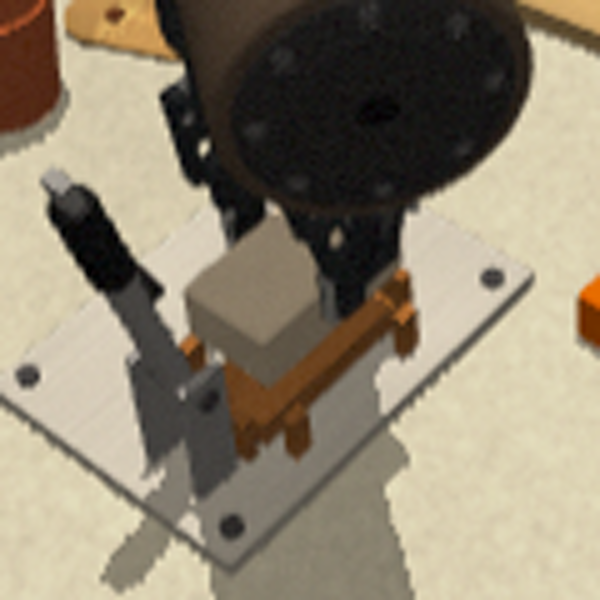

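The block is square with the bed, its lower near corner at crop (265,385), about 30 mm above the bed and inside the stops and studs. I lower it slowly.

```bash
python3 -m handwheel '[0,0,0.006,0,0,0,0,0,0,0.006,0,0,0,0,0,0,0.006,0,0,0,0,0,0,0.005,0,0,0,0,0,0,0.003,0,0,0,0]'|grep -E 'pos|force'
python3 -m handwheel '[0,0,0.002,0,0,0,0,0,0,0,0,0,0,0,0,0,0,0,0,0,0]'|grep -E 'pos|force'
python3 -m handwheel '[0,0,0.002,0,0,0,0,0,0,0,0,0,0,0,0,0,0,0,0,0,0]'|grep -E 'pos|force'
```

```text
ee_pos: [0.4999, 0.2026, 0.0445]
force: [-0.3, -0.2, -2.9]
grasp_force: 44.0
ee_pos: [0.5002, 0.2028, 0.0432]
force: [-0.4, -0.0, -2.0]
grasp_force: 44.0
ee_pos: [0.5002, 0.2028, 0.0413]
force: [-0.3, -0.0, -2.1]
grasp_force: 44.0
```

```bash
for i in 1; do python3 -m handwheel '[0,0,0.0015,0,0,0,0,0,0,0,0,0,0,0,0,0,0,0,0,0,0]'|grep -E 'pos|^force'; done
python3 -m handwheel '[0,0,0.001,0,0,0,0,0,0,0,0,0,0,0,0,0,0,0,0,0,0]'|grep -E 'pos|^force'
python3 -m handwheel '[0,0,0.001,0,0,0,0,0,0,0,0,0,0,0,0,0,0,0,0,0,0]'|grep -E 'pos|^force'
```

```text
ee_pos: [0.5001, 0.2028, 0.0397]
force: [0.2, 0.6, -2.6]
ee_pos: [0.5003, 0.2029, 0.0394]
force: [-3.4, -0.1, 5.0]
ee_pos: [0.5003, 0.2029, 0.0394]
force: [-7.1, -1.0, 16.5]
```

```bash
python3 -m handwheel '[0,0,-0.001,0,0,0,0,0,0,0,0,0,0,1,0,0,0,0,0,0,1,0,0,0,0,0,0,1,0,0,0,0,0,0,1]'|grep -E 'pos|force|gap'
python3 -m handwheel '[0,0,0,0,0,0,1,0,0,-0.01,0,0,0,1,0,0,-0.02,0,0,0,1,0,0,-0.03,0,0,0,1,0,0,-0.03,0,0,0,1]'|grep -E 'pos|^force|gap'
python3 -m handwheel '[0,0,-0.035,0,0,0,0,0,0,-0.035,0,0,0,0,0,0,-0.035,0,0,0,0,0,0,-0.035,0,0,0,0,0,0,-0.035,0,0,0,0]'|grep -E 'pos|^force|gap'
python3 - <<'E'
from h import *
from workcell import grab_frame
st()
ims=[]
for n in("side","top"):
    im=grab_frame(n)["image"]
    ims.append(cv2.resize(im[180:310,150:280] if n=="side" else im[140:240,130:230],(400,400),interpolation=cv2.INTER_CUBIC))
cv2.imwrite("pics/g5.png",np.hstack(ims))
E
```

```text
ee_pos: [0.5003, 0.2029, 0.0387]
force: [-0.2, -0.2, -0.1]
finger_gap: 0.0855
grasp_force: 0.0
ee_pos: [0.4997, 0.2023, 0.1299]
force: [0.4, 0.0, -0.3]
finger_gap: 0.0855
ee_pos: [0.4997, 0.2023, 0.3067]
force: [1.3, 0.7, -0.5]
finger_gap: 0.0257
t 9.27 p [0.4997 0.2023 0.3067] yx -1.7702 z [ 0.001  0.001 -1.   ] F [ 1.3  0.7 -0.5] gap 0.0257 gf 0.0
```

View pics/g5.png

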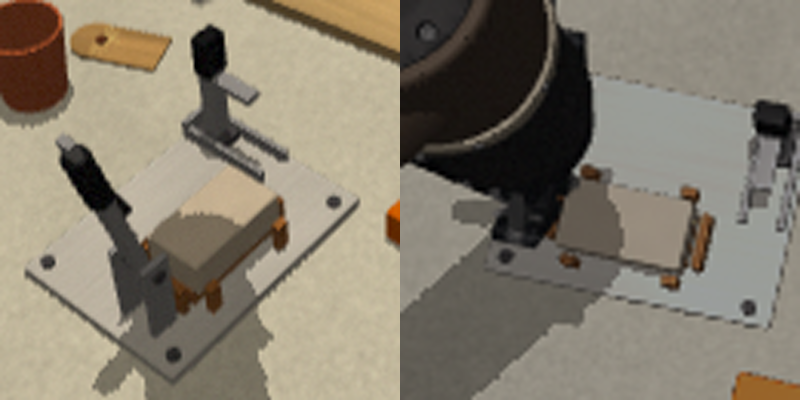

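Both views show the block lying in the bed. In the top half its right-hand corners are at (697,197) and (686,268). In the side half its top corners are at (220,172), (281,207) and (193,268). I check these numerically.

```bash
python3 - <<'E'
from h import *
hp=np.load("poses.npz")["p"]
tu=(np.array([[697,197],[686,268]])-[400,0])/4+[130,140]-.4
su=np.array([[220,172],[281,207],[193,268]])/400*130+[150,180]-.35
for z in(.066,.070): 
  print("top",[((ray(cam("top"),u,z)-[*hp[:2],0])@Rz(hp[2])*1e3).round(1)[:2].tolist() for u in tu])
  print("side",[((ray(cam("side"),u,z)-[*hp[:2],0])@Rz(hp[2])*1e3).round(1)[:2].tolist() for u in su])
# lever handle geometry in world for q
H=lambda x,y,z:(np.array([x,y,z])@Rz(hp[2]).T+[*hp[:2],0]).round(4)
q=1.82
for r in(98,130,158,176): print(r,H(0,.08-r/1e3*np.cos(q),.08+r/1e3*np.sin(q)))
st(H(0,.165,.30),None)
E
```

```text
top [[30.4, -50.5], [-25.6, -54.3]]
side [[23.9, -34.7], [-41.3, -37.2], [-27.5, 52.4]]
top [[29.8, -51.0], [-26.0, -54.8]]
side [[21.3, -32.3], [-43.7, -34.8], [-29.9, 54.4]]
98 [0.5211 0.3035 0.175 ]
130 [0.5227 0.3112 0.206 ]
158 [0.5241 0.318  0.2331]
176 [0.525  0.3224 0.2506]
t 9.37 p [0.5024 0.2037 0.3112] yx -1.7696 z [ 0.009  0.006 -1.   ] F [-0.1  1.3 -0.2] gap 0.0099 gf 0.0
tool delta [-0.1623  0.0013  0.0124]
```

The block centre is at about (2, -2) mm in the bed frame, which is well within tolerance. Now the lever: go over and behind it with shut fingers, then push along its arc.

```bash
python3 -m handwheel '[-0.033,0,0,0,0,0,0,-0.033,0,0,0,0,0,0,-0.033,0,0,0,0,0,0,-0.033,0,0,0,0,0,0,-0.033,0,0,0,0,0,0]'|grep -E 'pos|^force|gap'
python3 -m handwheel '[-0.005,0,0.03,0,0,0,0,0,0,0.03,0,0,0,0,0,0,0.03,0,0,0,0,0,0,0,0,0,0,0,0,0,0,0,0,0,0]'|grep -E 'pos|^force|gap'
python3 - <<'E'
from h import *
from workcell import sense
hp=np.load("poses.npz")["p"]
p=np.array(sense()["ee_pos"]); L=(p-[*hp[:2],0])@Rz(hp[2]); print("tcp in holder",L.round(4)); st()
cur=L[1:]
for q in np.arange(1.9,-.01,-.1):
    r=.128; C=np.array([.08,.08])+r*np.array([-np.cos(q),np.sin(q)])+.022*np.array([np.sin(q),np.cos(q)])-[0,.011]
    d=C-cur; print("%.1f"%q,C.round(4),"dx %.4f dz %.4f"%(-d[0],-d[1])); cur=C
E
```

```text
ee_pos: [0.5329, 0.3658, 0.3045]
force: [0.6, -1.2, -0.4]
finger_gap: 0.0003
ee_pos: [0.5334, 0.3687, 0.2132]
force: [-0.3, 0.0, 0.7]
finger_gap: 0.0
tcp in holder [-0.001   0.1705  0.2132]
t 10.20 p [0.5334 0.3687 0.2132] yx -1.7701 z [-0.002 -0.003 -1.   ] F [-0.3  0.   0.7] gap 0.0000 gf 0.0
1.9 [0.1422 0.183 ] dx 0.0283 dz 0.0302
1.8 [0.1305 0.1887] dx 0.0117 dz -0.0056
1.7 [0.1183 0.1931] dx 0.0122 dz -0.0044
1.6 [0.1057 0.1963] dx 0.0126 dz -0.0032
1.5 [0.0929 0.1982] dx 0.0128 dz -0.0019
1.4 [0.0799 0.1989] dx 0.0130 dz -0.0006
1.3 [0.067  0.1982] dx 0.0130 dz 0.0007
1.2 [0.0541 0.1963] dx 0.0128 dz 0.0019
1.1 [0.0415 0.1931] dx 0.0126 dz 0.0032
1.0 [0.0294 0.1886] dx 0.0122 dz 0.0045
0.9 [0.0177 0.1829] dx 0.0117 dz 0.0057
0.8 [0.0066 0.1761] dx 0.0111 dz 0.0068
0.7 [-0.0037  0.1683] dx 0.0103 dz 0.0079
0.6 [-0.0132  0.1594] dx 0.0095 dz 0.0089
0.5 [-0.0218  0.1497] dx 0.0086 dz 0.0098
0.4 [-0.0293  0.1391] dx 0.0075 dz 0.0106
0.3 [-0.0358  0.1278] dx 0.0065 dz 0.0113
0.2 [-0.0411  0.116 ] dx 0.0053 dz 0.0119
0.1 [-0.0452  0.1037] dx 0.0041 dz 0.0123
-0.0 [-0.048  0.091] dx 0.0028 dz 0.0127
```

```bash
python3 -m handwheel '[0.014,0,0.005,0,0,0,0,0.014,0,0.003,0,0,0,0,0.012,0,-0.003,0,0,0,0,0.012,0,-0.003,0,0,0,0,0.012,0,-0.002,0,0,0,0]'|grep -E 'pos|^force'
python3 -m handwheel '[0.013,0,-0.001,0,0,0,0,0.013,0,0,0,0,0,0,0.013,0,0.001,0,0,0,0,0.013,0,0.002,0,0,0,0,0.013,0,0.003,0,0,0,0]'|grep -E 'pos|^force'
python3 - <<'E'
from h import *
from workcell import sense
hp=np.load("poses.npz")["p"]
p=np.array(sense()["ee_pos"]); print("tcp in holder",((p-[*hp[:2],0])@Rz(hp[2])).round(4))
E
```

```text
ee_pos: [0.5217, 0.3065, 0.2163]
force: [0.2, 1.5, -1.5]
ee_pos: [0.5081, 0.2417, 0.2087]
force: [0.6, 1.2, -0.3]
tcp in holder [-0.0004  0.041   0.2087]
```

```bash
python3 -m handwheel '[0.012,0,0.006,0,0,0,0,0.012,0,0.008,0,0,0,0,0.011,0,0.009,0,0,0,0,0.010,0,0.010,0,0,0,0,0.009,0,0.011,0,0,0,0]'|grep -E 'pos|^force'
python3 -m handwheel '[0.008,0,0.012,0,0,0,0,0.007,0,0.013,0,0,0,0,0.006,0,0.013,0,0,0,0,0.005,0,0.010,0,0,0,0,0.004,0,0.008,0,0,0,0]'|grep -E 'pos|^force'
python3 - <<'E'
from h import *
from workcell import sense
hp=np.load("poses.npz")["p"]
p=np.array(sense()["ee_pos"]); print("tcp in holder",((p-[*hp[:2],0])@Rz(hp[2])).round(4))
E
```

```text
ee_pos: [0.4972, 0.1883, 0.1642]
force: [0.5, -0.5, 1.7]
ee_pos: [0.4908, 0.1591, 0.1074]
force: [-0.5, 0.8, 0.2]
tcp in holder [-0.0006 -0.0434  0.1074]
```

```bash
python3 -m handwheel '[0.002,0,0.006,0,0,0,0,0.001,0,0.005,0,0,0,0,0,0,0.003,0,0,0,0,0,0,0.001,0,0,0,0,0,0,0,0,0,0,0]'|grep -E 'pos|^force'
python3 -m handwheel '[0,0,0.0015,0,0,0,0,0,0,0,0,0,0,0,0,0,0,0,0,0,0]'|grep -E 'pos|^force'
python3 -m handwheel '[0,0,0.0015,0,0,0,0,0,0,0,0,0,0,0,0,0,0,0,0,0,0]'|grep -E 'pos|^force'
```

```text
ee_pos: [0.4911, 0.1578, 0.0937]
force: [-0.1, -0.2, 0.4]
ee_pos: [0.4912, 0.158, 0.0925]
force: [0.1, -0.1, 0.4]
ee_pos: [0.4913, 0.1579, 0.091]
force: [0.3, 0.1, 2.3]
```

```bash
python3 -m handwheel '[0,0,0.0015,0,0,0,0,0,0,0,0,0,0,0,0,0,0,0,0,0,0]'|grep -E 'pos|^force'
python3 -m handwheel '[0,0,0.001,0,0,0,0,0,0,0,0,0,0,0,0,0,0,0,0,0,0]'|grep -E 'pos|^force'
```

```text
ee_pos: [0.4914, 0.1579, 0.0907]
force: [-4.8, -0.3, 14.0]
ee_pos: [0.4915, 0.1579, 0.0905]
force: [-8.1, -2.2, 22.3]
```

The lever is shut: firm stop at z 0.0907. Now I plan the lock push, checking the cup's distance.

```bash
python3 -m handwheel '[0,0,-0.01,0,0,0,0,0,0,-0.025,0,0,0,0,0,0,-0.035,0,0,0,0,0,0,-0.03,0,0,0,0,0,0,0,0,0,0,0]'|grep -E 'pos|^force'
python3 - <<'E'
from h import *
from workcell import sense,grab_frame
hp=np.load("poses.npz")["p"]; W=lambda X:(X-np.array([*hp[:2],0]))@Rz(hp[2])
print("cup in holder",W(ray(cam("top"),[219,105],.085)).round(3),W(ray(cam("top"),[219,112],.085)).round(3))
print("tcp",W(np.array(sense()["ee_pos"])).round(4)); st()
ims=[]
for n in("side","top"):
    im=grab_frame(n)["image"]
    ims.append(cv2.resize(im[130:310,140:320] if n=="side" else im[95:225,130:260],(400,400),interpolation=cv2.INTER_CUBIC))
cv2.imwrite("pics/g6.png",np.hstack(ims))
E
```

```text
ee_pos: [0.494, 0.1592, 0.1945]
force: [1.4, 0.8, 0.0]
cup in holder [ 0.3   -0.041  0.085] [ 0.278 -0.046  0.085]
tcp [ 0.0024 -0.0426  0.1945]
t 13.70 p [0.494  0.1592 0.1945] yx -1.7691 z [ 0.008  0.004 -1.   ] F [1.4 0.8 0. ] gap 0.0002 gf 0.0
```

View pics/g6.png

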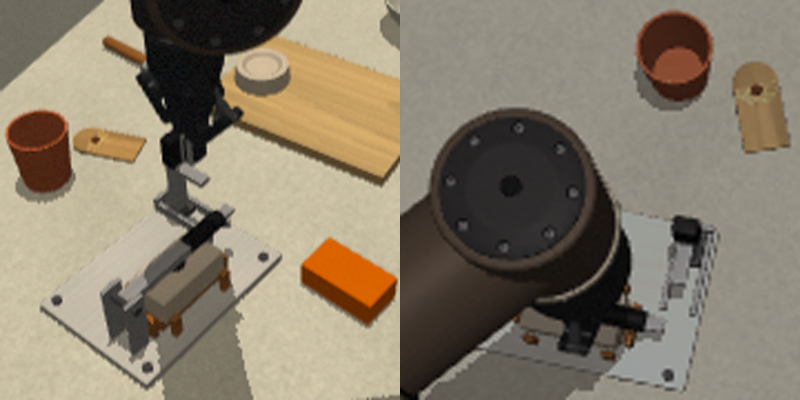

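The lever lies level over the block in the side view, with its tip at crop (228,210). The lock grip stands at crop (180,150) and the cup is clear. I go to the +x side of the grip.

```bash
python3 -m handwheel '[0.0116,-0.030,0,0,0,0,0,0.0116,-0.030,0,0,0,0,0,0.0116,-0.030,0,0,0,0,0,0.0116,-0.030,0,0,0,0,0,0.0116,-0.030,0,0,0,0,0]'|grep -E 'pos|^force'
python3 -m handwheel '[0,0,0.03,0,0,0,0,0,0,0.03,0,0,0,0,0,0,0.02,0,0,0,0,0,0,0,0,0,0,0,0,0,0,0,0,0,0]'|grep -E 'pos|^force'
python3 - <<'E'
from h import *
from workcell import sense
hp=np.load("poses.npz")["p"]
p=np.array(sense()["ee_pos"]); print("tcp in holder",((p-[*hp[:2],0])@Rz(hp[2])).round(4))
E
```

```text
ee_pos: [0.627, 0.0701, 0.1866]
force: [0.4, 0.2, -0.6]
ee_pos: [0.6255, 0.0705, 0.1064]
force: [0.5, 0.3, 0.4]
tcp in holder [ 0.1491 -0.1031  0.1064]
```

```bash
python3 -m handwheel '[0,0.012,0,0,0,0,0,0,0.012,0,0,0,0,0,0,0.01,0,0,0,0,0,0,0.01,0,0,0,0,0,0,0.01,0,0,0,0,0]'|grep -E 'pos|^force'
python3 -m handwheel '[0,0.008,0,0,0,0,0,0,0.008,0,0,0,0,0,0,0.005,0,0,0,0,0,0,0,0,0,0,0,0,0,0,0,0,0,0,0]'|grep -E 'pos|^force'
python3 -m handwheel '[0,0.003,0,0,0,0,0,0,0.003,0,0,0,0,0,0,0.003,0,0,0,0,0,0,0,0,0,0,0,0,0,0,0,0,0,0,0]'|grep -E 'pos|^force'
```

```text
ee_pos: [0.5741, 0.0824, 0.1098]
force: [2.5, 0.2, 1.8]
ee_pos: [0.5525, 0.086, 0.1082]
force: [-0.2, 0.1, -0.9]
ee_pos: [0.5438, 0.0877, 0.1081]
force: [0.6, 0.1, 1.0]
```

```bash
python3 -m handwheel '[0,0.002,0,0,0,0,0,0,0.002,0,0,0,0,0,0,0,0,0,0,0,0,0,0,0,0,0,0,0]'|grep -E 'pos|^force'
python3 -m handwheel '[0,0.002,0,0,0,0,0,0,0.002,0,0,0,0,0,0,0,0,0,0,0,0,0,0,0,0,0,0,0]'|grep -E 'pos|^force'
python3 -m handwheel '[0,0.002,0,0,0,0,0,0,0,0,0,0,0,0,0,0,0,0,0,0,0]'|grep -E 'pos|^force'
```

```text
ee_pos: [0.54, 0.0885, 0.1082]
force: [0.2, -0.3, -0.6]
ee_pos: [0.5371, 0.0893, 0.1084]
force: [5.1, -2.3, -4.1]
ee_pos: [0.5369, 0.0895, 0.1086]
force: [14.3, -7.6, -9.6]
```

```bash
python3 -m handwheel '[0,-0.006,0,0,0,0,0,0,-0.02,0,0,0,0,0,0,-0.03,0,0,0,0,0,0,-0.03,0,0,0,0,0,0,0,-0.03,0,0,0,0]'|grep -E 'pos|^force'
python3 -m handwheel '[0,0,-0.04,0,0,0,0,0,0,-0.04,0,0,0,0,0,0,-0.02,0,0,0,0,0,0,0,0,0,0,0,0,0,0,0,0,0,0]'|grep -E 'pos|^force'
python3 - <<'E'
from h import *
from workcell import grab_frame
hp=np.load("poses.npz")["p"]
ims=[]
for n in("side","top"):
    im=grab_frame(n)["image"]
    ims.append(cv2.resize(im[190:310,150:270] if n=="side" else im[140:240,150:250],(400,400),interpolation=cv2.INTER_CUBIC))
    for t in(0,.0,.06): # grip top centre predicted for travel t given start .091 at t0
        print(n,t,[proj(cam(n),np.array([.091+d-t,-.1014,.14])@Rz(hp[2]).T+[*hp[:2],0]).round(1).tolist() for d in(0,.012)])
cv2.imwrite("pics/g7.png",np.hstack(ims))
E
```

```text
ee_pos: [0.6188, 0.0712, 0.1302]
force: [0.4, 0.9, -1.9]
ee_pos: [0.619, 0.0731, 0.2399]
force: [-0.3, 0.3, -0.7]
side 0 [[[217.4, 190.0]], [[214.1, 188.2]]]
side 0.0 [[[217.4, 190.0]], [[214.1, 188.2]]]
side 0.06 [[[234.6, 199.6]], [[231.1, 197.6]]]
top 0 [[[222.7, 168.6]], [[223.5, 164.7]]]
top 0.0 [[[222.7, 168.6]], [[223.5, 164.7]]]
top 0.06 [[[218.3, 188.1]], [[219.2, 184.2]]]
```

View pics/g7.png

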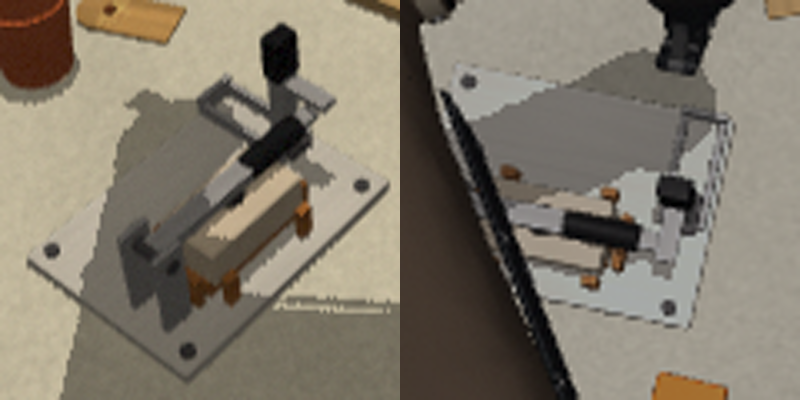

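The picture shows the tongue over the lever tip, with the grip at side crop (281,38) and the lever shut on the block. I push once more, firmer, to confirm that the stop really is the end stop.

```bash
python3 -m handwheel '[0,0,0.04,0,0,0,0,0,0,0.04,0,0,0,0,0,0,0.045,0,0,0,0,0,0,0,0,0,0,0,0,0.02,0,0,0,0,0]'|grep -E 'pos|^force'
python3 -m handwheel '[0,0.02,0,0,0,0,0,0,0.02,0,0,0,0,0,0,0.016,0,0,0,0,0,0,0,0,0,0,0,0,0,0,0,0,0,0,0]'|grep -E 'pos|^force'
python3 - <<'E'
from h import *
from workcell import sense
hp=np.load("poses.npz")["p"]
p=np.array(sense()["ee_pos"]); print("tcp in holder",((p-[*hp[:2],0])@Rz(hp[2])).round(4))
E
```

```text
ee_pos: [0.5991, 0.0755, 0.1135]
force: [1.3, 0.8, 1.8]
ee_pos: [0.5444, 0.0882, 0.1182]
force: [0.9, -0.3, 0.4]
tcp in holder [ 0.0661 -0.1021  0.1182]
```

```bash
python3 -m handwheel '[0,0.003,0,0,0,0,0,0,0.003,0,0,0,0,0,0,0,0,0,0,0,0,0,0,0,0,0,0,0]'|grep -E 'pos|^force'
python3 -m handwheel '[0,0.003,0,0,0,0,0,0,0,0,0,0,0,0,0,0,0,0,0,0,0]'|grep -E 'pos|^force'
python3 -m handwheel '[0,0.002,0,0,0,0,0,0,0,0,0,0,0,0,0,0,0,0,0,0,0]'|grep -E 'pos|^force'
```

```text
ee_pos: [0.5386, 0.0889, 0.1167]
force: [0.7, 0.7, -0.1]
ee_pos: [0.5369, 0.0895, 0.1168]
force: [6.8, -2.9, -3.3]
ee_pos: [0.5367, 0.0897, 0.1169]
force: [15.4, -6.6, -9.3]
```

It stops at the same place under 15 N, so this is the end stop. I retreat and hand in.

```bash
python3 -m handwheel '[0,-0.006,0,0,0,0,0,0,-0.02,0,0,0,0,0,0,-0.03,0,0,0,0,0,0,-0.02,-0.02,0,0,0,0,0,0,-0.03,0,0,0,0]'|grep -E 'pos|^force'
python3 -m handwheel '[0,0,-0.04,0,0,0,0,0,0,-0.03,0,0,0,0,0,0,0,0,0,0,0,0,0,0,0,0,0,0]'|grep -E 'time|pos|^force'
python3 -c "
from workcell import sign_off
print(sign_off())"
```

```text
ee_pos: [0.609, 0.0737, 0.1635]
force: [-0.2, 0.4, 0.6]
time_s: 20.15
ee_pos: [0.6089, 0.0752, 0.2388]
force: [-0.5, -0.1, -1.9]
the job is handed in; nothing more can be done
None
```

The job is handed in at about 20 s, verdict not shown: the block sits flat in the bed, the lever is shut on it, and the lock is against a hard stop with its tongue over the lever's tip (images and stop forces; joints not read directly).

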